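# Press the push-on collar home on the filter wheel's spindle

## Robot

A 6-joint arm with a two-finger parallel gripper is mounted at the origin on a cart in front of the work surface, level with it; the furniture and walls round the work are solid. World frame = base frame: x ahead of the robot, y to its left, z up, the work surface at z = 0. Lengths are in mm, angles in rad, forces in N, time in s.
With the tool pointing down it reaches from about 275 to 1000 mm from the base axis. Payload 8.4 kg.
Tool frame: the origin (TCP) lies midway between the tips of the shut fingers; the grasp point (between the pads) lies 19 mm behind it; z points along the fingers, y is the direction in which the jaws open and shut (so a half turn about z gives the same grasp; the last joint's range is limited). The gripper opens to 85 mm and grips with 20 to 120 N. Pads are 22 mm wide; open, the fingers measure 114 mm over their backs; the gripper's body (76 mm by 85 mm) begins 54 mm behind the grasp point. The pads swing forward as they close: fully open they stand 13 mm farther back than shut.
Start: joints at [1.109, 0.353, 1.633, -0, 1.155, -0.002], TCP at [277.355, 560.091, 231.281] pointing down, gripper open.
Joint ranges: [-2.63, 2.63], [-0.92, 2.1], [0.06, 2.66], [-1.3, 4.44], [0, 2.69], [-3.02, 3.02]. Speed limits (rad/s): [2.22, 2.22, 2.79, 3.14, 3.14, 3.14].

## Interface

Orientations are given as [roll, pitch, yaw] about the fixed x, y, z axes, in that order (R = Rz(yaw) Ry(pitch) Rx(roll)).
In Python, from rig import r gives the robot as it stands.
- The arm moves only by the tool play_rows, never from a script. Its argument "moves" is a list of rows, each a list of 3 entries, a list of its own where there are three numbers: the turn, a rotation vector about the tool's x, y, z in degrees, then the shift along the tool's x, y, z in mm, then the opening, from 0 (shut) to 1 (fully open). A call has 1 to 20 rows; each row is the pose to reach, as a shift and turn from the pose measured when the call began, along the tool's axes at that moment; what a row does not reach only later rows make up. A row lasts 1/10 s, in which the tool goes at most 50 mm and 8.59 degrees, less where a joint would pass 70% of its speed; a pose out of reach is approached as far as the arm can. A call with a gripper value outside its range is refused whole. The fingers move at their own pace and stop on an object; "newtons" is the grip in N (left out, the last holds). Time passes only in rows, so rows that repeat a pose let the fingers close. It gives the time, the measured TCP pose, the force and the opening at its end, in the units of the state.
- r.sense(): the state, without advancing time (a new reading comes with each control period).
- r.grab_frame(name): name is "scene" or "top"; returns a dict with "color" (420x560x3 uint8, red, green, blue), "K" (3x3 intrinsics, pixels), "rvec" (rotation vector, rad) and "tvec" (3), from world to camera coordinates, as OpenCV has them. Camera axes: x right, y down, z forward; pixel columns grow to the right and rows downward; lengths in mm; the calibration is good to about 2 mm. A picture is of the moment at which its call begins. There is no depth.
- r.sign_off(): hands the job in, once; it reports no verdict.
Trained networks look in a picture, given as the dict that the camera call returned (one of the last four; its "shot" number tells which), for a name from the list of things; names that differ only in an ending like _2 or _b are one class to them, and where a whole thing is asked for, a point or a joint stands for the part that bears it (a point fixed in the world has none). Each returns a list of dicts, best first, with "conf" (0 to 1); they miss things now and then, are a little off and sometimes report something else, mostly with a low value. They report only what shows in the picture. A call takes as long as a camera call. They do not tell look-alikes from the thing itself.
- r.silhouettes(picture, name): "mask" (420x560 bool, what is visible of it) and "location" ([column, row] in pixels, amid what is visible of it).
The state is a dict: "clock": time; "qpos": joint angles; "qvel": joint speeds; "joint_efforts": joint torques, N m; "eef_pos": TCP position; "tcp_rot": TCP orientation; "contact_force": force on the tool from outside, world axes, zero at the start; "wrist_torque": the same for the moment, N m; "opening": opening from 0.0 (shut) to 1.0 (fully open).
Only numpy, scipy, OpenCV 4.12 (cv2) and the standard library are available. Lean on these libraries where they do the work, as an engineer would, in place of code of your own. Each camera call takes 0.05 s, during which the arm holds its last target.

## Task

Secure the filter wheel on the assembly stand: pick up the steel toothed push-on collar from the worktop, set it flange down on the pointed end of the upright spindle and press it straight down until its flange meets the wheel and has squeezed the spring washer under it part-way, pushing the wheel 2 to 3 mm down, so that the biting teeth keep the wheel under spring pressure. Do not press the washer flat, let go of the collar, and leave the two black dust caps between the work where they are.

Things in the scene. Friction and masses are not known exactly. Their poses are not given: they have to be found in the camera images.
- collar_centre (a point): Centre, half-way up, of the loose steel push-on collar (190 g), standing on its flange, open at both ends. 40 mm tall: a flange 36 mm across, 3 mm thick, at the bottom; above it a round crown 26 mm across to grip. The underside is 20 mm below this point; z is its axis, up. The held collar is not reported.
- collar: The same collar, origin at the centre of its underside. Eight sprung teeth in its 16 mm bore, 2 to 7 mm above the underside, leave an 8.4 mm opening, less than the spindle. They slide down it under about 4 to 8 N (up to 18 N over the taper) and bite against coming up; letting go gives back about 1 mm. A gripper that stops part-way may feel anything from a push to a pull.
- spindle_tip (a point): Top end, on the axis, of the fixed upright steel spindle, 80 mm above the worktop. 12 mm in diameter; its last 10 mm taper to 4 mm at the tip. It stands in a round grey assembly stand (116 mm across, 26 mm high, fixed) and passes through a flat aluminium filter wheel, 108 mm across, 6 mm thick, with six flush glass windows.
- seat: Short fixed steel tube round the spindle's foot; origin on the worktop, on the spindle's axis. It carries shims, a spring washer and the filter wheel, which only slides up and down: 1 N moves it, then 2 N more per mm, flat at 8 mm. The shims differ each time, so the wheel's top rests anywhere from 46 to 58 mm above the worktop (22 to 34 mm below the tip): feel for it.
- dust_cap1_base (a point): Underside centre of a black round dust cap, 31 mm across and 14 mm high, that stands loose between the collar and the stand, nearer the robot. Not to be moved.
- dust_cap2_base (a point): Underside centre of the second such dust cap, farther from the robot. Not to be moved.
Not all that is in view belongs to the job. Leave any turquoise look-alike of the collar alone. Of the things that look like the part that bears spindle_tip, the larger one is meant.

How it is judged (in metres and radians):
On the way:
1. the collar is lifted clear of the worktop (height (world z) of collar_centre above 0.07 m), for 0.1 s.
At the end, for the whole second after the job is handed in: The collar stands on the spindle (axis within 4 mm, upright within 0.12 rad) and its teeth keep it pressing on the wheel with 2 to 11 N (wheel held about 0.5 to 5 mm below its free height) (contact force between collar and seat between 2 and 11 N and horizontal distance between collar_centre and spindle_tip below 0.004 m and angle between collar_centre's own z axis and vertical below 0.12 rad); the robot touches nothing.
It fails at once if the spring washer is pressed nearly flat (the collar bears on the wheel with over 14 N, about 6.5 mm down) (contact force between collar and seat above 14 N).
It fails at once if a dust cap is moved by more than 15 mm (distance of any of dust_cap1_base, dust_cap2_base from where it was at the start of the episode above 0.015 m).
It also fails if it takes over 48 s, if anything falls off the work surface, if the arm or the gripper's body presses on something with over 40 N, if the wrist force passes 120 N, or if a joint passes its speed limit or range.

## Working session

There is one attempt and no reset: what is moved stays moved. The work goes in short steps, Python scripts to look and compute and a tool call to move; the robot and the scene stay as the last step left them, time stands still between calls to the robot, and variables do not carry over. Pictures are saved under pics/ and viewed, and the job is handed in when it is done.

Besides the shell and the picture viewer there is one more tool, called after "Request:" as a command line: name --argument value ..., lists and objects as JSON in quotes. play_rows: Moves the arm, as the interface text tells. Its arguments: {"type":"object","properties":{"moves":{"type":"array"},"newtons":{"type":"number"}},"required":["moves"]}

```bash
mkdir -p pics; ls
python3 - <<'E'
from rig import r
import cv2
s=r.sense(); print(s)
for n in("scene","top"):
    f=r.grab_frame(n); cv2.imwrite(f"pics/{n}0.png",f["color"][:,:,::-1])
    print(n,f["K"],f["rvec"],f["tvec"])
    for k in("collar","spindle_tip","dust_cap1_base","seat"):
        try: print(k,[(round(d["conf"],2),d["location"],int(d["mask"].sum())) for d in r.silhouettes(f,k)])
        except Exception as e: print(k,e)
E
```

```text
pics
{'clock': 0.0, 'qpos': array([ 1.10860002e+00,  3.53634796e-01,  1.63418997e+00,  3.85068212e-06,
        1.15515671e+00, -2.38646939e-03]), 'qvel': array([ 0.00154235, -0.00034722,  0.00133711, -0.0005355 ,  0.00019565,
        0.00034161]), 'joint_efforts': array([-4.96754583e-04, -6.05248189e+01, -3.42068374e+01, -1.68762022e-04,
        9.34777607e-03,  1.81977663e-05]), 'eef_pos': array([277.13220836, 559.64786036, 230.54611477]), 'tcp_rot': array([-3.14020384e+00, -6.83503997e-06,  2.68178125e+00]), 'contact_force': array([-0.13256026,  0.67617536, -0.24181716]), 'wrist_torque': array([-0.00878585, -0.03132553,  0.05847751]), 'opening': 1.0026172071871475}
scene [[433.50898223   0.         279.50572563]
 [  0.         433.50898223 204.1313016 ]
 [  0.           0.           1.        ]] [ 1.12394141 -2.2476666   1.06407948] [268.64283384 330.14854009 665.2203074 ]
collar [(0.89, [219.3, 292.6], 329), (0.62, [181.1, 281.3], 294), (0.57, [222.4, 263.4], 276)]
spindle_tip [(0.69, [331.2, 159.2], 572), (0.62, [346.9, 218.6], 693)]
dust_cap1_base [(0.6, [294.2, 257.3], 180), (0.25, [267.8, 240.5], 157)]
seat [(0.91, [346.7, 201.7], 973)]
top [[435.10601835   0.         282.1740149 ]
 [  0.         435.10601835 208.77243799]
 [  0.           0.           1.        ]] [ 2.16284496 -2.14269219  0.10681538] [ -51.65633475  515.27933281 1034.28377973]
collar [(0.73, [197.8, 244.5], 175), (0.73, [216.9, 220.1], 167), (0.59, [176.3, 216.1], 182)]
spindle_tip [(0.8, [397.1, 155.6], 894), (0.61, [330.6, 245.4], 135)]
dust_cap1_base [(0.42, [266.8, 246.0], 107)]
seat [(0.68, [349.0, 231.7], 1627)]
```

Run:
```python
import cv2,numpy as np
a=cv2.imread("pics/scene0.png");b=cv2.imread("pics/top0.png")
cv2.imwrite("pics/scene0b.png",cv2.resize(a[130:350,140:420],None,fx=2.8,fy=2.7,interpolation=cv2.INTER_CUBIC))
cv2.imwrite("pics/top0b.png",cv2.resize(b[110:310,150:430],None,fx=2.8,fy=2.8,interpolation=cv2.INTER_CUBIC))
```

```text
(no output)
```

View pics/scene0.png

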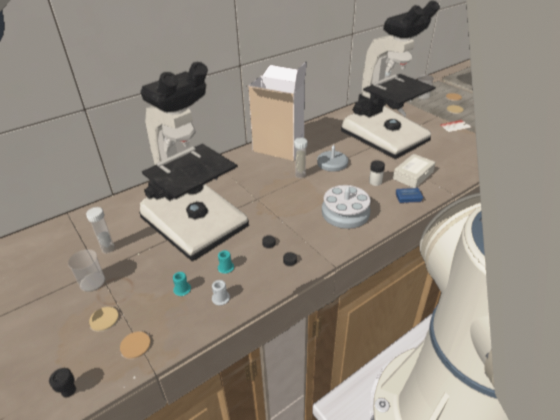

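View pics/top0.png

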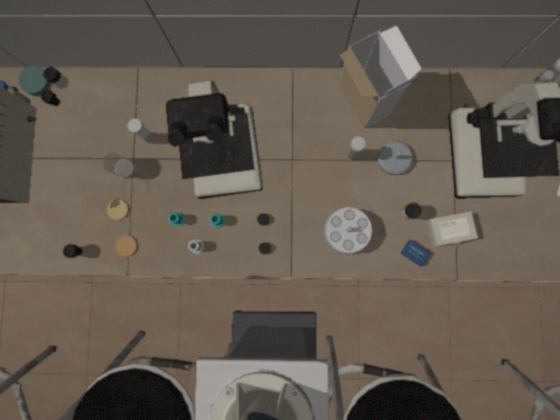

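View pics/scene0b.png

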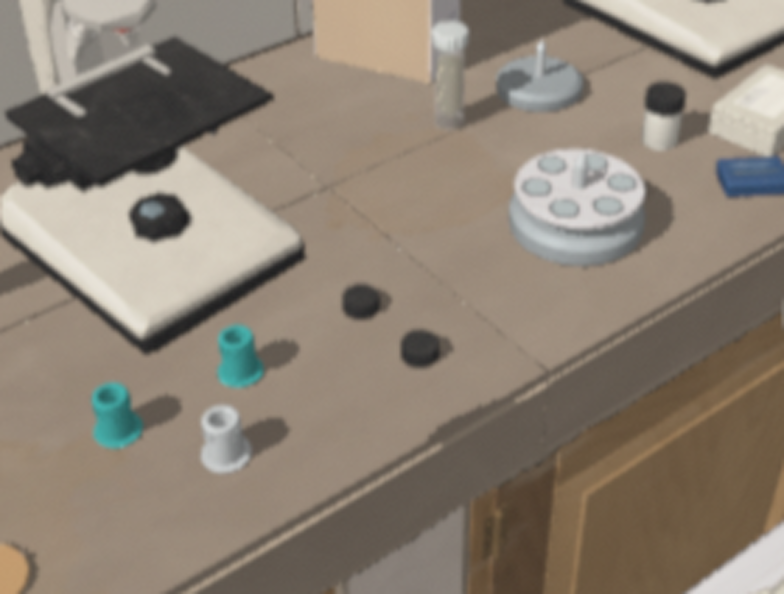

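View pics/top0b.png

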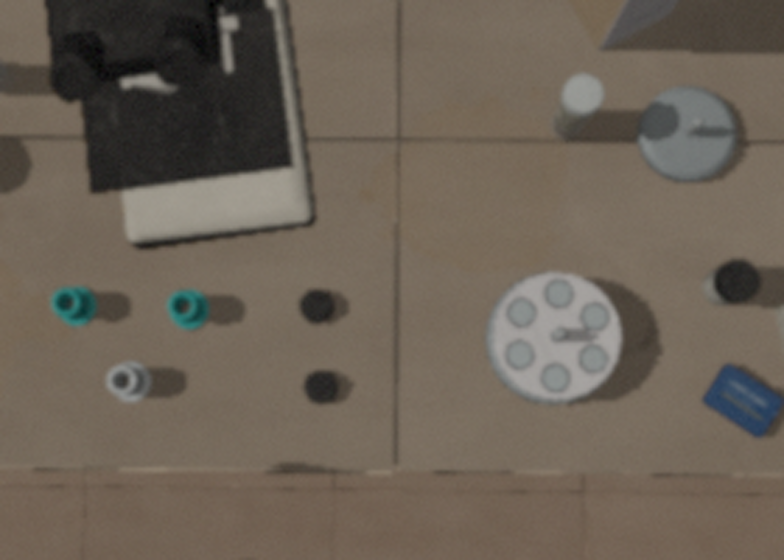

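Collar candidates in the top view are silver at (197,245) and turquoise at (217,220) and (176,216). The task calls for the steel one, so silver it is; the same part is at (219,293) in the scene view. Stand candidates are the large one with the filter wheel at (349,231) and a smaller one at (395,157). The larger one is meant. The dust caps are at (264,219) and (265,248). Next I'll triangulate and check enlarged crops.

```bash
cat > h.py <<'E'
import numpy as np,cv2
def P(f):
    R,_=cv2.Rodrigues(np.array(f["rvec"],float)); return np.array(f["K"])@np.hstack([R,np.array(f["tvec"],float).reshape(3,1)])
def proj(f,X):
    p,_=cv2.projectPoints(np.array(X,float).reshape(-1,1,3),np.array(f["rvec"],float),np.array(f["tvec"],float),np.array(f["K"]),None); return p[:,0]
def tri(fa,a,fb,b):
    X=cv2.triangulatePoints(P(fa),P(fb),np.array(a,float).reshape(2,1),np.array(b,float).reshape(2,1)); return (X[:3]/X[3])[:,0]
def onz(f,p,z):
    M=P(f); H=np.c_[M[:,0],M[:,1],M[:,2]*z+M[:,3]]; w=np.linalg.solve(H,[p[0],p[1],1]); return w[:2]/w[2]
def cyl(x,y,z0,z1,r,n=60):
    a=np.linspace(0,2*np.pi,n); return np.array([[x+r*np.cos(t),y+r*np.sin(t),z] for z in(z0,z1) for t in a])
E
python3 - <<'E'
from rig import r
from h import *
fs=r.grab_frame("scene");ft=r.grab_frame("top")
import pickle;pickle.dump((fs,ft),open("f.pkl","wb"))
C=tri(fs,[219.3,292.6],ft,[197.8,244.5]);print("collar",C, proj(fs,C),proj(ft,C))
print("seat",tri(fs,[346.7,201.7],ft,[349,231.7]))
for a in ([264,219],[265,248]): print("cap",onz(ft,a,10))
print("teal",onz(ft,[216.9,220.1],20),onz(ft,[176.3,216.1],20))
print("tcp",proj(ft,r.sense()["eef_pos"]))
s=lambda im,c,w,h,k:cv2.resize(im[c[1]-h:c[1]+h,c[0]-w:c[0]+w],None,fx=k,fy=k,interpolation=cv2.INTER_CUBIC)[:,:,::-1]
a=np.hstack([s(fs["color"],(219,291),20,20,10),s(ft["color"],(198,245),20,20,10)])
b=np.hstack([s(fs["color"],(347,205),33,33,6),s(ft["color"],(349,231),33,33,6)])
b=cv2.resize(b,(800,400)); 
cv2.imwrite("pics/collar.png",a);cv2.imwrite("pics/stand.png",b)
E
```

```text
collar [428.74766911 164.01756544   7.12562229] [[220.4631924  292.74609828]] [[197.052444  243.9318218]]
seat [ 462.07899976 -207.14186387   36.27258048]
cap [492.07910795  -1.5468987 ]
cap [420.28182061  -5.11073395]
teal [487.40428664 114.09229442] [496.44759344 215.06344702]
tcp [[-32.51191764 315.69512272]]
```

View pics/collar.png

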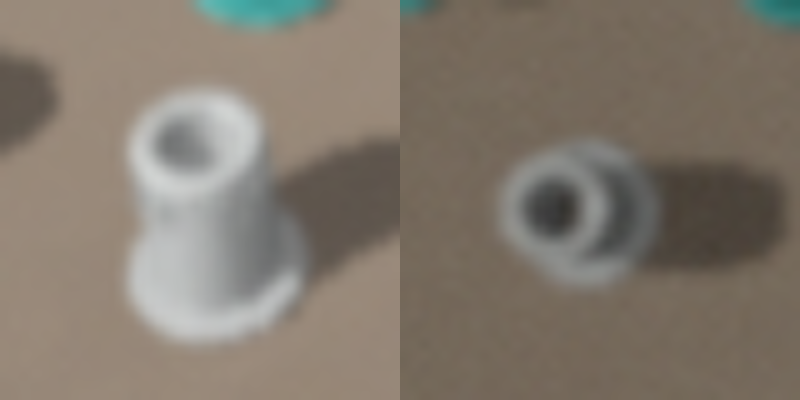

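View pics/stand.png

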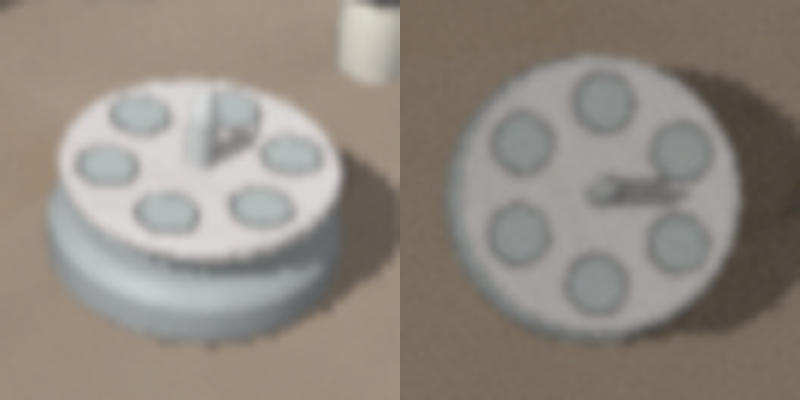

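```bash
cat > fit.py <<'E'
import pickle
from h import *
from scipy.optimize import minimize
fs,ft=pickle.load(open("f.pkl","rb"))
from rig import r
def sil(f,parts,k=4):
    h,w=f["color"].shape[:2]; m=np.zeros((h*k,w*k),np.uint8)
    for p in parts:
        q=(proj(f,cyl(*p))+.5)*k-.5
        cv2.fillConvexPoly(m,cv2.convexHull(np.round(q).astype(np.int32)),1)
    return cv2.resize(m.astype(np.float32),(w,h),interpolation=cv2.INTER_AREA)
E
python3 - <<'E'
from fit import *
# point based
def px(c,r,c0,r0,k): return [(c+.5)/k-.5+c0,(r+.5)/k-.5+r0]
t=px(153,208,178,225,10); fl=px(183,212,178,225,10)
print("top crown",onz(ft,t,40),"flange",onz(ft,fl,3))
s=px(197,143,199,271,10); print("scene crown",onz(fs,s,40)); 
s=px(217,267,199,271,10); print("scene flange",onz(fs,s,3))
# silhouettes: brightness segmentation
for n,f,c,(x,y),parts in (("collar",None,None,(430,163),lambda x,y:[(x,y,0,3,18),(x,y,3,40,13)]),("stand",None,None,(460,-207),None)):
  for nm,f in(("scene",fs),("top",ft)):
    hits=r.silhouettes(f,"collar" if n=="collar" else "seat")
    best=min(hits,key=lambda d:np.linalg.norm(np.array(d["location"])-proj(f,[x,y,20])[0])); m=best["mask"].astype(np.float32)
    if n=="collar":
        fun=lambda v:-np.minimum(sil(f,parts(*v)),m).sum()/np.maximum(sil(f,parts(*v)),m).sum()
        o=minimize(fun,(x,y),method="Nelder-Mead",options=dict(initial_simplex=[(x,y),(x+8,y),(x,y+8)])); print(n,nm,o.x,o.fun)
    else:
        pp=lambda a,b,h:[(a,b,0,26,58),(a,b,h-6,h,54)]
        fun=lambda v:-np.minimum(sil(f,pp(*v)),m).sum()/np.maximum(sil(f,pp(*v)),m).sum()
        o=minimize(fun,(x,y,52),method="Nelder-Mead",options=dict(initial_simplex=[(x,y,52),(x+8,y,52),(x,y+8,52),(x,y,58)])); print(n,nm,o.x,o.fun,best["location"],m.sum())
# tip points
def up(f,c,w,k):
    return cv2.resize(f["color"][c[1]-w:c[1]+w,c[0]-w:c[0]+w],None,fx=k,fy=k,interpolation=cv2.INTER_CUBIC)[:,:,::-1]
cv2.imwrite("pics/tip.png",np.hstack([up(fs,(347,198),12,16),up(ft,(352,230),12,16)]))
E
```

```text
top crown [424.11848836 167.03664369] flange [424.3438631  167.75325048]
scene crown [422.21632972 168.63987517]
scene flange [422.37922712 168.71603727]
collar scene [422.69504547 168.50715637] -0.8969312906265259
collar top [424.47045398 166.25121725] -0.7877758741378784
stand scene [ 499.91694425 -241.05718894   25.32799056] -0.7165480852127075 [346.1, 200.8] 1033.0
stand top [ 468.40896498 -210.83705729   42.65507719] -0.8345646858215332 [349.4, 231.8] 1532.0
```

View pics/tip.png

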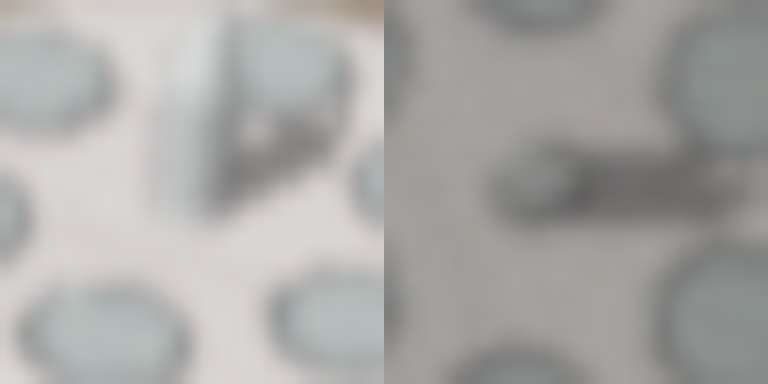

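Run:
```python
from fit import *
from scipy.optimize import least_squares
k=400/66
T=np.array([(203,100),(281,150),(278,242),(197,284),(120,234),(122,141)]);T=(T+.5)/k-.5+[316,198]
S=np.array([(236,110),(291,154),(262,208),(167,213),(107,164),(140,114)]);S=(S+.5)/k-.5+[314,172]
def win(v): 
    x,y,h,R,p=v; a=p+np.arange(6)*np.pi/3; return np.c_[x+R*np.cos(a),y+R*np.sin(a),np.full(6,h)]
def order(Q,f):
    return Q
# shape-based: nearest assignment
def res(v,use,h=None):
    if h is not None: v=[v[0],v[1],h,v[2],v[3]]
    W=win(v);o=[]
    for f,Q,u in((fs,S,0),(ft,T,1)):
        if u in use:
            p=proj(f,W); D=np.linalg.norm(p[:,None]-Q[None],axis=2); o.append((p-Q[D.argmin(1)]).ravel())
    return np.concatenate(o)
def go(use,h=None):
    best=None
    for p in np.linspace(0,np.pi/3,7):
        o=least_squares(lambda v:res(v,use,h),[462,-208,52,35,p] if h is None else [462,-208,35,p],loss="soft_l1")
        if best is None or o.cost<best.cost:best=o
    return best.x,best.cost
print("both",go((0,1)))
for h in(48,52,56): print(h,"scene",go((0,),h),"top",go((1,),h))
# tip rays
tipS=[(np.array([200,25])+.5)/16-.5+[335,186]]
for q in ((200,20),(203,30)):
  print("scene tip z80",onz(fs,(np.array(q)+.5)/16-.5+[335,186],80))
print("top tip z80",onz(ft,(np.array([160,182])+.5)/16-.5+[340,218],80))
o=go((0,1))[0]
im=[]
for f,c in((fs,(347,198)),(ft,(352,230))):
    g=cv2.resize(f["color"][c[1]-20:c[1]+20,c[0]-20:c[0]+20],None,fx=10,fy=10,interpolation=cv2.INTER_CUBIC)[:,:,::-1].copy()
    q=(proj(f,[[o[0],o[1],o[2]],[o[0],o[1],70],[o[0],o[1],80]])-[c[0]-20,c[1]-20]+.5)*10-.5
    for a in q: cv2.circle(g,tuple(int(v) for v in np.round(a)),3,(0,0,255),-1)
    im.append(g)
cv2.imwrite("pics/tip2.png",np.hstack(im))
```

```text
both (array([ 465.9126099 , -206.49988565,   45.64311014,   36.30668736,
          0.99862787]), np.float64(0.5147924658632852))
48 scene (array([ 463.63121844, -204.49160037,   36.33772475,    0.98583947]), np.float64(0.30191738298651627)) top (array([ 4.48935608e+02, -1.74522937e+02,  2.71218206e-11,  2.23744917e+00]), np.float64(0.0))
52 scene (array([ 4.60043645e+02, -2.00728852e+02,  3.61075017e+01, -6.13580763e-02]), np.float64(0.3019173829865269)) top (array([ 4.48715263e+02, -1.74105958e+02,  1.28484908e-11,  2.29909983e+00]), np.float64(0.0))
56 scene (array([ 456.45607131, -196.96610428,   35.87727882,    0.98583947]), np.float64(0.30191738298653226)) top (array([ 4.48494917e+02, -1.73688978e+02, -2.10022869e-07,  2.31468735e+00]), np.float64(5.240252676230739e-14))
scene tip z80 [ 465.17934974 -203.99933399]
scene tip z80 [ 463.13286998 -202.66860255]
top tip z80 [ 464.30678032 -203.87504077]
```

View pics/tip2.png

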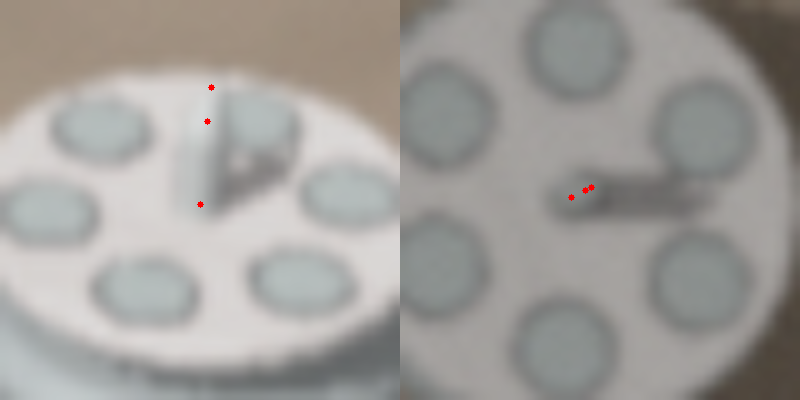

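```bash
cat > rel.py <<'E'
import sys,numpy as np
from scipy.spatial.transform import Rotation as Ro
from rig import r
def rel(pos,yaw):
    s=r.sense(); R=Ro.from_euler("xyz",s["tcp_rot"]); T=Ro.from_euler("xyz",[np.pi,0,yaw])
    print("clock",round(s["clock"],2),"pos",s["eef_pos"].round(1),"rot",s["tcp_rot"].round(4),"F",s["contact_force"].round(2),"op",round(s["opening"],3))
    print("turn",np.degrees((R.inv()*T).as_rotvec()).round(2),"shift",R.inv().apply(np.array(pos)-s["eef_pos"]).round(2))
E
python3 - <<'E'
from rel import *
rel([423.3,167.8,120],np.pi)
rel([423.3,167.8,60],np.pi)
E
```

```text
clock 0.8 pos [277.4 560.1 231.3] rot [ 3.1415 -0.      2.6817] F [-0.6  -0.76  0.51] op 0.998
turn [  0.    -0.   -26.35] shift [-304.87 -286.78  111.29]
clock 0.8 pos [277.4 560.1 231.3] rot [ 3.1415 -0.      2.6817] F [-0.6  -0.76  0.51] op 0.998
turn [  0.    -0.   -26.35] shift [-304.87 -286.79  171.29]
```

Request:
play_rows --moves '[[[0,0,-6],[-33,-31,5],0.75],[[0,0,-12],[-66,-62,15],0.75],[[0,0,-18],[-99,-93,30],0.75],[[0,0,-24],[-132,-124,45],0.75],[[0,0,-26.35],[-165,-155,60],0.75],[[0,0,-26.35],[-198,-186,75],0.75],[[0,0,-26.35],[-231,-217,90],0.75],[[0,0,-26.35],[-264,-248,105],0.75],[[0,0,-26.35],[-290,-273,111],0.75],[[0,0,-26.35],[-304.9,-286.8,120],0.75],[[0,0,-26.35],[-304.9,-286.8,150],0.75],[[0,0,-26.35],[-304.9,-286.8,171],0.75],[[0,0,-26.35],[-304.9,-286.8,171],0.75],[[0,0,-26.35],[-304.9,-286.8,171],0.75]]'

```text
clock: 2.2
eef_pos: [423.3, 167.8, 60.5]
tcp_rot: [-3.141, -0.001, -3.141]
contact_force: [0.1, 0.6, -0.4]
opening: 0.751
```

Run:
```python
from rel import *; import cv2
rel([423.3,167.8,7],np.pi)
o=[]
for n in("scene","top"):
    f=r.grab_frame(n)["color"][:,:,::-1]; c=(219,270) if n=="scene" else (198,245)
    o.append(cv2.resize(f[c[1]-50:c[1]+50,c[0]-50:c[0]+50],None,fx=4,fy=4,interpolation=cv2.INTER_CUBIC))
cv2.imwrite("pics/pre.png",np.hstack(o))
```

```text
clock 2.2 pos [423.3 167.8  60.5] rot [-3.1414e+00 -6.0000e-04 -3.1414e+00] F [ 0.07  0.55 -0.45] op 0.751
turn [-0.01 -0.03  0.01] shift [ 2.000e-02 -1.000e-02  5.354e+01]
```

View pics/pre.png

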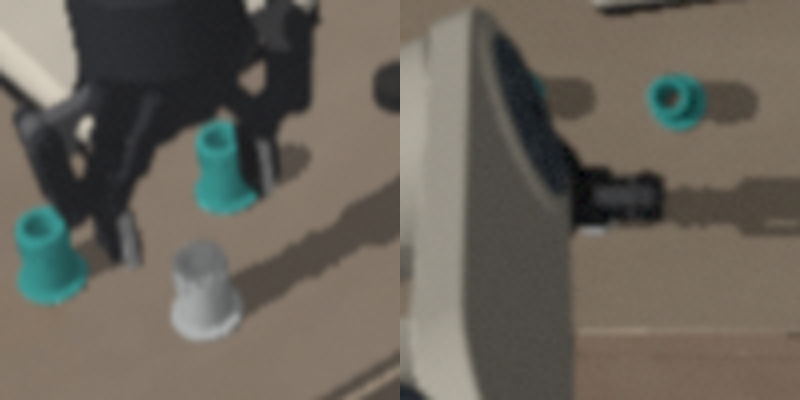

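The silver collar at crop (205,290) sits midway below the fingers, and both turquoise look-alikes are clear of the jaws.

Request:
play_rows --moves '[[[0,0,0],[0,0,20],0.75],[[0,0,0],[0,0,38],0.75],[[0,0,0],[0,0,50],0.75],[[0,0,0],[0,0,53.5],0.75],[[0,0,0],[0,0,53.5],0.5],[[0,0,0],[0,0,53.5],0.2],[[0,0,0],[0,0,53.5],0.15],[[0,0,0],[0,0,53.5],0.15],[[0,0,0],[0,0,53.5],0.15],[[0,0,0],[0,0,53.5],0.15],[[0,0,0],[0,0,53.5],0.15],[[0,0,0],[0,0,53.5],0.15]]' --newtons 70

```text
clock: 3.5
eef_pos: [424.7, 168.5, 8.8]
tcp_rot: [3.14, 0.003, -3.141]
contact_force: [-1.0, -0.8, 6.3]
opening: 0.281
```

Request:
play_rows --moves '[[[0,0,0],[0,0,-10],0.15],[[0,0,0],[0,0,-30],0.15],[[0,0,0],[0,0,-60],0.15],[[0,0,0],[0,0,-90],0.15],[[0,0,0],[0,0,-120],0.15],[[0,0,0],[0,0,-120],0.15],[[0,0,0],[0,0,-120],0.15]]'

```text
clock: 4.2
eef_pos: [424.6, 168.4, 129.6]
tcp_rot: [3.14, 0.005, -3.141]
contact_force: [-1.0, -1.2, -2.9]
opening: 0.28
```

Run:
```python
from rel import *; import cv2
from h import *
rel([464.5,-203.5,150],np.pi)
o=[]; p=r.sense()["eef_pos"]
for n in("scene","top"):
    F=r.grab_frame(n);f=F["color"][:,:,::-1]; c=proj(F,p)[0].astype(int)
    c=np.clip(c,40,[519,379]);print(c)
    o.append(cv2.resize(f[c[1]-40:c[1]+40,c[0]-40:c[0]+40],None,fx=5,fy=5,interpolation=cv2.INTER_CUBIC))
cv2.imwrite("pics/held.png",np.hstack(o))
```

```text
clock 4.2 pos [424.6 168.4 129.6] rot [ 3.1398  0.0046 -3.1413] F [-0.97 -1.23 -2.87] op 0.28
turn [0.11 0.26 0.02] shift [ -39.88 -371.92  -20.88]
[212 250]
[183 243]
```

View pics/held.png

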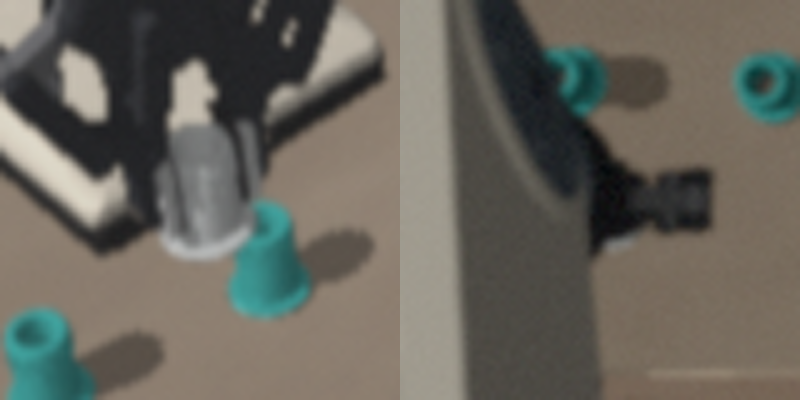

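Collar is held, with its flange at crop (205,240) in the left picture. Next I'll move above the spindle.

Request:
play_rows --moves '[[[0,0,0],[0,-20,-20],0.15],[[0,0,0],[-5,-55,-25],0.15],[[0,0,0],[-10,-95,-25],0.15],[[0,0,0],[-15,-135,-25],0.15],[[0,0,0],[-20,-175,-25],0.15],[[0,0,0],[-25,-215,-25],0.15],[[0,0,0],[-30,-255,-25],0.15],[[0,0,0],[-35,-295,-25],0.15],[[0,0,0],[-39,-335,-25],0.15],[[0,0,0],[-41,-360,-20],0.15],[[0,0,0],[-41,-371.9,-10],0.15],[[0.1,0.2,0],[-41,-371.9,5],0.15],[[0.1,0.2,0],[-41,-371.9,15],0.15],[[0.1,0.2,0],[-41,-371.9,23],0.15],[[0.1,0.2,0],[-41,-371.9,23],0.15],[[0.1,0.2,0],[-41,-371.9,23],0.15],[[0.1,0.2,0],[-41,-371.9,23],0.15]]'

```text
clock: 6.0
eef_pos: [465.1, -203.6, 105.4]
tcp_rot: [-3.14, -0.001, -3.141]
contact_force: [0.1, 0.7, -1.9]
opening: 0.282
```

Run:
```python
from rel import *; import cv2,pickle
from h import *
rel([464.5,-203.5,150],np.pi)
o=[]; p=r.sense()["eef_pos"]; fr=[]
for n in("scene","top"):
    F=r.grab_frame(n);fr.append(F);f=F["color"][:,:,::-1]; c=proj(F,p-[0,0,25])[0].astype(int)
    print(n,c)
    o.append(cv2.resize(f[c[1]-25:c[1]+25,c[0]-25:c[0]+25],None,fx=8,fy=8,interpolation=cv2.INTER_CUBIC))
    print([(d["conf"],d["location"],d["mask"].sum()) for d in r.silhouettes(F,"collar")])
pickle.dump(fr,open("f2.pkl","wb"))
cv2.imwrite("pics/hover.png",np.hstack(o))
```

```text
clock 6.0 pos [ 465.1 -203.6  105.4] rot [-3.1401e+00 -1.3000e-03 -3.1406e+00] F [ 0.06  0.7  -1.88] op 0.282
turn [-0.08 -0.08  0.05] shift [  0.67   0.08 -44.6 ]
scene [346 186]
[(0.68, [324.3, 213.0], np.int64(84))]
top [349 228]
[(0.65, [220.1, 218.5], np.int64(163)), (0.49, [178.6, 217.9], np.int64(137))]
```

View pics/hover.png

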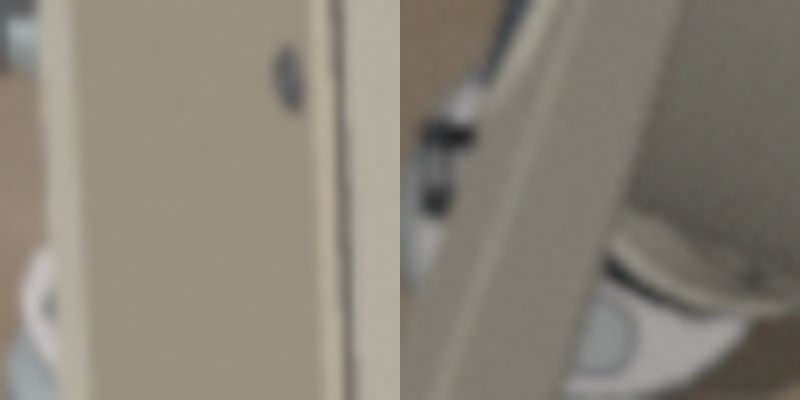

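Request:
play_rows --moves '[[[0,0,0],[0,0,4],0.15],[[0,0,0],[0,0,8],0.15],[[0,0,0],[0,0,12],0.15],[[0,0,0],[0,0,15],0.15],[[0,0,0],[0,0,18],0.15],[[0,0,0],[0,0,18],0.15]]'

```text
clock: 6.8
eef_pos: [464.7, -203.8, 86.9]
tcp_rot: [-3.14, -0.002, -3.141]
contact_force: [-0.0, -0.6, -1.9]
opening: 0.285
```

Request:
play_rows --moves '[[[0,0,0],[0,0,1.5],0.15],[[0,0,0],[0,0,3],0.15],[[0,0,0],[0,0,3],0.15]]'

```text
clock: 7.1
eef_pos: [464.5, -203.8, 83.7]
tcp_rot: [-3.141, -0.002, -3.141]
contact_force: [-0.6, 0.2, -1.8]
opening: 0.281
```

Request:
play_rows --moves '[[[0,0,0],[0,0,1],0.15],[[0,0,0],[0,0,2],0.15],[[0,0,0],[0,0,2],0.15]]'

```text
clock: 7.4
eef_pos: [464.8, -203.9, 81.7]
tcp_rot: [-3.14, -0.002, -3.141]
contact_force: [1.2, -0.1, -2.9]
opening: 0.281
```

Request:
play_rows --moves '[[[0,0,0],[0,0,1],0.15],[[0,0,0],[0,0,2],0.15],[[0,0,0],[0,0,2],0.15]]'

```text
clock: 7.7
eef_pos: [465.1, -204.0, 79.7]
tcp_rot: [-3.14, -0.001, -3.141]
contact_force: [1.1, -2.0, -1.6]
opening: 0.281
```

Request:
play_rows --moves '[[[0,0,0],[0,0,1],0.15],[[0,0,0],[0,0,2],0.15],[[0,0,0],[0,0,2],0.15]]'

```text
clock: 8.0
eef_pos: [465.4, -204.2, 77.7]
tcp_rot: [-3.14, -0.0, -3.141]
contact_force: [2.2, -2.4, -1.5]
opening: 0.28
```

Request:
play_rows --moves '[[[0,0,0],[0,0,1],0.15],[[0,0,0],[0,0,2],0.15],[[0,0,0],[0,0,2],0.15]]'

```text
clock: 8.3
eef_pos: [465.7, -204.3, 75.9]
tcp_rot: [-3.139, 0.0, -3.141]
contact_force: [1.2, -0.5, 1.5]
opening: 0.283
```

Request:
play_rows --moves '[[[0,0,0],[0,0,1],0.15],[[0,0,0],[0,0,2],0.15]]'

```text
clock: 8.5
eef_pos: [465.9, -204.4, 74.3]
tcp_rot: [-3.139, 0.0, -3.141]
contact_force: [-0.3, 0.1, 7.7]
opening: 0.278
```

Request:
play_rows --moves '[[[0,0,0],[0,0,1],0.15],[[0,0,0],[0,0,2],0.15]]'

```text
clock: 8.7
eef_pos: [465.9, -204.4, 72.5]
tcp_rot: [-3.139, 0.001, -3.141]
contact_force: [1.0, -1.7, 3.7]
opening: 0.28
```

Request:
play_rows --moves '[[[0,0,0],[0,0,1],0.15],[[0,0,0],[0,0,2],0.15]]'

```text
clock: 8.9
eef_pos: [465.8, -204.4, 70.4]
tcp_rot: [-3.139, 0.0, -3.141]
contact_force: [0.5, -0.9, 2.7]
opening: 0.278
```

Request:
play_rows --moves '[[[0,0,0],[0,0,1],0.15],[[0,0,0],[0,0,2],0.15]]'

```text
clock: 9.1
eef_pos: [465.8, -204.4, 68.3]
tcp_rot: [-3.139, 0.0, -3.141]
contact_force: [-0.4, -1.6, 3.4]
opening: 0.284
```

Request:
play_rows --moves '[[[0,0,0],[0,0,0.5],0.15],[[0,0,0],[0,0,1],0.15]]'

```text
clock: 9.3
eef_pos: [465.8, -204.4, 67.2]
tcp_rot: [-3.139, 0.0, -3.141]
contact_force: [0.8, -0.7, 3.9]
opening: 0.283
```

Request:
play_rows --moves '[[[0,0,0],[0,0,0.5],0.15],[[0,0,0],[0,0,1],0.15]]'

```text
clock: 9.5
eef_pos: [465.8, -204.4, 66.1]
tcp_rot: [-3.139, 0.0, -3.141]
contact_force: [-0.1, -0.6, 4.5]
opening: 0.281
```

Request:
play_rows --moves '[[[0,0,0],[0,0,0.5],0.15],[[0,0,0],[0,0,1],0.15]]'

```text
clock: 9.7
eef_pos: [465.8, -204.4, 65.1]
tcp_rot: [-3.139, 0.0, -3.141]
contact_force: [-0.4, -1.1, 4.2]
opening: 0.279
```

Request:
play_rows --moves '[[[0,0,0],[0,0,0.5],0.15],[[0,0,0],[0,0,1],0.15]]'

```text
clock: 9.9
eef_pos: [465.8, -204.4, 64.1]
tcp_rot: [-3.139, 0.0, -3.141]
contact_force: [-0.0, -1.6, 3.5]
opening: 0.284
```

Request:
play_rows --moves '[[[0,0,0],[0,0,0.5],0.15],[[0,0,0],[0,0,1],0.15]]'

```text
clock: 10.1
eef_pos: [465.8, -204.4, 63.0]
tcp_rot: [-3.139, 0.0, -3.141]
contact_force: [0.3, -0.3, 3.9]
opening: 0.278
```

Request:
play_rows --moves '[[[0,0,0],[0,0,0.5],0.15],[[0,0,0],[0,0,1],0.15]]'

```text
clock: 10.3
eef_pos: [465.8, -204.4, 62.0]
tcp_rot: [-3.139, 0.0, -3.141]
contact_force: [-0.3, -0.9, 4.1]
opening: 0.282
```

Request:
play_rows --moves '[[[0,0,0],[0,0,0.5],0.15],[[0,0,0],[0,0,1],0.15]]'

```text
clock: 10.5
eef_pos: [465.8, -204.4, 60.9]
tcp_rot: [-3.139, 0.0, -3.141]
contact_force: [-0.2, -1.0, 4.9]
opening: 0.283
```

Request:
play_rows --moves '[[[0,0,0],[0,0,0.5],0.15],[[0,0,0],[0,0,1],0.15]]'

```text
clock: 10.7
eef_pos: [465.8, -204.4, 59.8]
tcp_rot: [-3.139, 0.0, -3.141]
contact_force: [0.3, -0.0, 3.6]
opening: 0.28
```

Request:
play_rows --moves '[[[0,0,0],[0,0,0.5],0.15],[[0,0,0],[0,0,1],0.15]]'

```text
clock: 10.9
eef_pos: [465.8, -204.4, 58.8]
tcp_rot: [-3.139, 0.0, -3.141]
contact_force: [0.4, -1.0, 4.7]
opening: 0.281
```

Request:
play_rows --moves '[[[0,0,0],[0,0,0.5],0.15],[[0,0,0],[0,0,1],0.15]]'

```text
clock: 11.1
eef_pos: [465.8, -204.4, 57.8]
tcp_rot: [-3.139, 0.0, -3.141]
contact_force: [0.5, -0.9, 3.3]
opening: 0.289
```

Request:
play_rows --moves '[[[0,0,0],[0,0,0.5],0.15],[[0,0,0],[0,0,1],0.15]]'

```text
clock: 11.3
eef_pos: [465.8, -204.4, 56.7]
tcp_rot: [-3.139, 0.0, -3.141]
contact_force: [0.2, -0.1, 4.2]
opening: 0.283
```

Request:
play_rows --moves '[[[0,0,0],[0,0,0.5],0.15],[[0,0,0],[0,0,1],0.15]]'

```text
clock: 11.5
eef_pos: [465.8, -204.4, 55.7]
tcp_rot: [-3.139, 0.0, -3.141]
contact_force: [-0.1, -0.7, 4.1]
opening: 0.279
```

Request:
play_rows --moves '[[[0,0,0],[0,0,0.5],0.15],[[0,0,0],[0,0,1],0.15]]'

```text
clock: 11.7
eef_pos: [465.8, -204.4, 54.7]
tcp_rot: [-3.139, 0.0, -3.141]
contact_force: [-1.3, -0.5, 5.6]
opening: 0.277
```

Request:
play_rows --moves '[[[0,0,0],[0,0,0.3],0.15],[[0,0,0],[0,0,0.6],0.15]]'

```text
clock: 11.9
eef_pos: [465.8, -204.4, 54.3]
tcp_rot: [-3.139, 0.0, -3.141]
contact_force: [-0.7, -0.3, 7.5]
opening: 0.281
```

Request:
play_rows --moves '[[[0,0,0],[0,0,0.3],0.15],[[0,0,0],[0,0,0.6],0.15]]'

```text
clock: 12.1
eef_pos: [465.8, -204.5, 53.9]
tcp_rot: [-3.139, 0.0, -3.141]
contact_force: [-1.5, 0.3, 8.1]
opening: 0.281
```

Request:
play_rows --moves '[[[0,0,0],[0,0,0.4],0.15],[[0,0,0],[0,0,0.8],0.15],[[0,0,0],[0,0,1.2],0.15]]'

```text
clock: 12.4
eef_pos: [465.9, -204.5, 53.0]
tcp_rot: [-3.139, 0.0, -3.141]
contact_force: [-1.0, -0.3, 9.6]
opening: 0.283
```

Request:
play_rows --moves '[[[0,0,0],[0,0,0.4],0.15],[[0,0,0],[0,0,0.8],0.15],[[0,0,0],[0,0,1.2],0.15]]'

```text
clock: 12.7
eef_pos: [465.9, -204.5, 52.2]
tcp_rot: [-3.139, 0.0, -3.141]
contact_force: [-1.3, 0.4, 11.3]
opening: 0.282
```

Request:
play_rows --moves '[[[0,0,0],[0,0,0],0.4],[[0,0,0],[0,0,0],0.6],[[0,0,0],[0,0,0],0.7],[[0,0,0],[0,0,0],0.7],[[0,0,0],[0,0,0],0.7],[[0,0,0],[0,0,0],0.7]]'

```text
clock: 13.3
eef_pos: [465.8, -204.4, 52.1]
tcp_rot: [-3.139, 0.0, -3.141]
contact_force: [0.6, -0.3, 0.7]
opening: 0.701
```

Run:
```python
from rel import *
rel([465.9,-204.5,140],np.pi)
```

```text
clock 13.3 pos [ 465.8 -204.4   52.1] rot [-3.1394e+00  2.0000e-04 -3.1412e+00] F [ 0.57 -0.32  0.72] op 0.701
turn [-0.12  0.01  0.02] shift [ -0.12  -0.27 -87.88]
```

Request:
play_rows --moves '[[[0,0,0],[0,0,-10],0.7],[[0,0,0],[0,0,-30],0.7],[[0,0,0],[0,0,-60],0.7],[[0,0,0],[0,0,-95],0.7],[[0,0,0],[0,10,-125],0.7],[[0,0,0],[0,45,-130],0.7],[[0,0,0],[0,85,-130],0.7],[[0,0,0],[0,125,-130],0.7],[[0,0,0],[0,165,-130],0.7],[[0,0,0],[0,205,-130],0.7],[[0,0,0],[0,245,-130],0.7],[[0,0,0],[0,285,-130],0.7],[[0,0,0],[0,325,-130],0.7],[[0,0,0],[0,365,-130],0.7],[[0,0,0],[0,405,-130],0.7],[[0,0,0],[0,440,-130],0.7],[[0,0,0],[0,440,-130],0.7]]'

```text
clock: 15.0
eef_pos: [465.8, 239.6, 182.1]
tcp_rot: [-3.141, 0.002, -3.138]
contact_force: [0.3, 0.0, -0.0]
opening: 0.7
```

Run:
```python
from rel import *; import cv2,pickle
from h import *
rel([464.5,-203.5,150],np.pi)
fr=[];o=[]
for n,c in(("scene",(347,198)),("top",(349,231))):
    F=r.grab_frame(n);fr.append(F);f=F["color"][:,:,::-1]; cv2.imwrite(f"pics/{n}9.png",f)
    o.append(cv2.resize(f[c[1]-35:c[1]+35,c[0]-35:c[0]+35],(400,400),interpolation=cv2.INTER_CUBIC))
pickle.dump(fr,open("f3.pkl","wb"))
cv2.imwrite("pics/end.png",np.hstack(o))
```

```text
clock 15.0 pos [465.8 239.6 182.1] rot [-3.1412e+00  1.7000e-03 -3.1382e+00] F [ 0.28  0.02 -0.05] op 0.7
turn [-0.02  0.1   0.19] shift [   2.9  -443.08   32.27]
```

View pics/end.png

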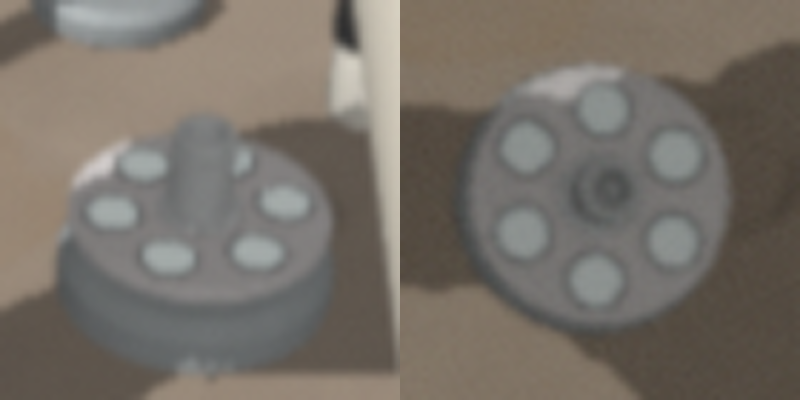

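View pics/top9.png

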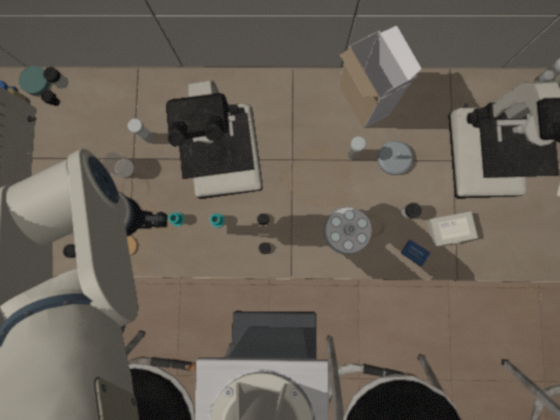

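The collar stands upright on the wheel, at crop (205,170) in the scene view and (608,188) in the top view. The dust caps are still at (264,219) and (265,248), and the arm is clear.

```bash
python3 -c "
from rig import r
print(r.sign_off())"
```

```text
the job is handed in; nothing more can be done
None
```

The collar is on the spindle, holding the filter wheel under spring pressure, and I handed the job in at about 15 s of the 48 s allowed. I picked the silver collar (not the turquoise look-alikes) and used the larger stand.

- **Pressing:** the teeth slid down the shaft at a reading of about 4 N. The force began to rise at tool height 55.3 mm. I pressed to 52.2 mm, where the reading was 11.3 N, about 7 N of it on the wheel (around 3 mm down).
- **After letting go:** with the stated 1 mm give-back, I estimate the wheel is held about 2 mm down at roughly 5 N. This comes from the force readings during pressing; I did not measure it after release.
- **Last pictures:** the collar stands upright on the wheel, both dust caps are at their original pixels, and the arm is clear with about 0 N at the wrist.
- **Checks that disagreed or failed:**
    - The two cameras differed by about 2 mm on the collar's position, and fitting the stand's outline gave poor results, so I took the spindle position from its tip instead.
    - The arm blocked both views while the collar hovered over the spindle, so I aligned it by touch.
    - The wheel height I felt, about 46.5 mm, is near the lower end of the stated 46 to 58 mm range.

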